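# Set the tension slide and hold the sprung roller arm at its stop

### The job

On the opened printer chassis, draw the tension slide (the square post on the rail) forward along its rail until its pointer lines up with the tip of the index clip, and let go of it there. Then swing the sprung roller arm forward as far as its front stop and finish with the gripper's fingers still holding it there against its spring, so that a colleague can check the feed path. Leave the loose parts in the chassis and on the bench where they lie.

Things in the scene. Friction and masses are not known exactly. Their poses are not given: they have to be found in the camera images.
- chassis: opened printer chassis: dark grey plastic tray fixed to the bench, 260 (x) x 360 (y), walls 30 high. Origin on the bench under its centre; its own +x points to its rear, -x to its front edge (the long edge facing the robot), +y to its left. Roller arm in the left half, tension slide in the right half; between them two upright circuit boards, tops 63 above the bench.
- tension_slide (a joint): travel of the tension slide in m: 0 = rear end of its rail, 0.09 = pulled fully forward, i.e. along the chassis' own -x. A drag of about 4 N plus a weak spring of at most 1.1 N resist the pull; the drag keeps the slide where it is let go. It can be moved both ways.
- slide_grip (a point): centre of the top of the slide's upright square aluminium post: 14 x 14 thick, 40 tall, top 67 above the bench, sides parallel to the chassis sides. The block under the post is 28 (x) x 26 (y) with its top 27 above the bench. Nothing higher than 30 above the bench stands within 45 of the post's centre.
- slide_pointer (a point): tip of the slide's thin steel pointer, a 3 wide bar that sticks out to the right (chassis -y) from the foot of the slide over the white ruler; it has the same chassis x as the post's centre
- clip_tip (a point): tip of the index clip's pointer: the clip is a small dark steel block (12 x 16, 14 tall) fixed on the chassis floor beside the ruler, its 3 wide tip pointing left at the rail. It marks where the slide's pointer must come, always farther forward than the slide starts. It cannot be moved.
- roller_arm (a joint): angle of the sprung arm in rad: 0 = rest (spring holds it at its rear stop), 1.2 = forward, against its front stop post. It grows as the arm swings clockwise seen from above, which brings the roller towards the front edge of the chassis. The spring pushes back at the roller with about 2 N at rest and 6.3 N at the front stop, so the arm flies back when let go.
- roller_top (a point): centre of the top of the upright rubber roller at the free end of the arm: diameter 16, 44 tall, top 82 above the bench (the arm bar under it, with a collar of diameter 22, has its top 38 above the bench). It swings level, 100 from the pivot axis. The roller does not turn on the arm.
- pivot_axis (a point): point on the arm's upright pivot axis, 34 above the bench, fixed to the chassis; the pivot body is a dark steel round boss with a coil spring, its top 49 above the bench
- heatsink: finned aluminium heatsink, 34 x 28 x 21, loose, lying in the chassis; origin at the centre of its underside; to be left alone
- transformer: small iron-and-copper transformer, 36 x 38 x 26, loose, lying in the chassis; origin at the centre of its underside; to be left alone
- multimeter: hand multimeter lying on its back, 150 x 78 x 34, on the bench; origin at the centre of its underside; to be left alone
- screwdriver: screwdriver, 170 long, lying on the bench along its own x; origin on its underside; to be left alone
- solder_reel: flanged reel standing on its end, diameter 60, 40 high, on the bench; origin at the centre of its underside; to be left alone
- parts_tray: open tray with four compartments, 100 x 140 x 30, on the bench; origin at the centre of its underside; to be left alone

How it is judged:
By the outcome, as a careful person would: the job done as asked, in the order asked, and still so for the second after the job is handed in, while the arm keeps its last pose, push and grip.
It also fails if it takes over 46 s, if anything falls off the work surface, if the arm or the gripper's body presses on something with over 40 N, if the wrist force passes 120 N, or if a joint passes its speed limit or range.

### The arm

A 6-joint arm with a two-finger parallel gripper is mounted at the origin on the work surface. World frame = base frame: x ahead of the robot, y to its left, z up, the work surface at z = 0. Lengths are in mm, angles in rad, forces in N, time in s.
With the tool pointing down it reaches from about 300 to 775 mm from the base axis. Payload 14.6 kg.
Tool frame: the origin (TCP) lies midway between the tips of the shut fingers; the grasp point (between the pads) lies 19 mm behind it; z points along the fingers, y is the line along which they close (so a half turn about z gives the same grasp; the last joint's range is limited). The gripper opens to 94 mm and grips with 3 to 60 N. Pads are 16 mm wide; open, the fingers measure 119 mm over their backs; the gripper's body (75 mm by 177 mm) begins 78 mm behind the grasp point.
Start: joints at [1.169, 0.3, 1.521, -0, 1.321, -0.067], TCP at [180.716, 519.452, 205.446] pointing down, gripper open.
Joint ranges: [-3.03, 3.03], [-0.79, 2.21], [0.23, 2.52], [-1.04, 4.18], [0, 3.07], [-2.55, 2.55]. Speed limits (rad/s): [2.22, 2.22, 2.57, 3.14, 3.14, 3.14].

### API

Orientations are given as [roll, pitch, yaw] about the fixed x, y, z axes, in that order (R = Rz(yaw) Ry(pitch) Rx(roll)).
In Python, from cell import manip gives the robot as it stands.
- The arm moves only by the shell command python3 -m creep 'ROWS' [OPENING] [FORCE]. ROWS is text: rows parted by semicolons, each of 6 numbers parted by spaces: the shift along the tool's x, y, z normalised to -1 to 1, where 1 is 4 cm, then the turn, a rotation vector about the tool's x, y, z normalised to -1 to 1, where 1 is pi rad. In form: dx dy dz ax ay az; .... A call has 1 to 20 rows; each row shifts and turns the commanded pose from where the row before left it, along the tool's axes as they then stand; what a row does not reach is not made up. A row lasts 1/8 s, in which the tool goes at most 62.5 mm and 10.7 degrees, less where a joint would pass 70% of its speed; a pose out of reach is approached as far as the arm can. A call with a number of a shift or a turn outside -1 to 1 is refused whole. A call with a gripper value outside its range is refused whole. OPENING is the closure, from 0 (fully open) to 1 (shut), set as the call begins (- or left out, the last holds). The fingers move at their own pace and stop on an object; FORCE is the grip in N (left out, the last holds). Time passes only in rows, so rows that do not move let the fingers close. It gives the time, the measured TCP pose, the force, the opening and the grip force at its end, in the units of the state.
- manip.read_state(): the state, without advancing time (a new reading comes with each control period).
- manip.camera(name): name is "scene" or "top"; returns a dict with "color" (384x512x3 uint8, red, green, blue), "range_z" (384x512 float32, mm along the optical axis (not along the pixel's ray), 0 where there is no reading), "camera_matrix" (3x3 intrinsics, pixels), "k1" (the pictures are not rectified: a ray, as slopes to the right and down, at radius r is drawn at 1 + k1 r^2 times it, then the intrinsics apply), "T" (4x4, takes a point from camera to world coordinates). Camera axes: x right, y down, z forward; pixel columns grow to the right and rows downward; lengths in mm; the calibration is good to about 2 mm. A picture is of the moment at which its call begins.
- manip.sign_off(): hands the job in; it is judged then, once.
The state is a dict: "clock": time; "joints": joint angles; "qd": joint speeds; "effort": joint torques, N m; "eef_pos": TCP position; "eef_rot": TCP orientation; "wrist_force": force on the tool from outside, world axes, zero at the start; "moment": the same for the moment, N m; "finger_gap": finger opening in mm; "finger_force": force on a finger pad.
Only numpy, scipy, OpenCV 4.12 (cv2) and the standard library are available. Lean on these libraries where they do the work, as an engineer would, in place of code of your own. Each camera call takes 0.05 s, during which the arm holds its last target. There are 200 camera calls.

## Working session

There is one attempt and no reset: what is moved stays moved. The work goes in short steps, Python scripts to look and compute and a shell command to move; the robot and the scene stay as the last step left them, time stands still between calls to the robot, and variables do not carry over. Pictures are saved under pics/ and viewed, at most 10 in all, crops included, and the job is handed in when it is done.

```bash
ls; mkdir -p pics
cat > h.py <<'E'
import numpy as np,cv2,pickle
from cell import manip
def grab(n):
    c=manip.camera(n); pickle.dump(c,open(f'{n}.pkl','wb')); return c
def load(n): return pickle.load(open(f'{n}.pkl','rb'))
def rays(c,uv):
    K=c['camera_matrix']; p=(np.atleast_2d(uv)-[K[0,2],K[1,2]])/[K[0,0],K[1,1]]
    s=p.copy()
    for _ in range(20): s=p/(1+c['k1']*(s**2).sum(1,keepdims=True))
    return np.c_[s,np.ones(len(s))]
def at_z(c,uv,z):
    d=rays(c,uv)@c['T'][:3,:3].T; o=c['T'][:3,3]
    return o+d*((z-o[2])/d[:,2])[:,None]
def cloud(c):
    v,u=np.mgrid[:384,:512]; r=rays(c,np.c_[u.ravel(),v.ravel()])*c['range_z'].reshape(-1,1)
    return (r@c['T'][:3,:3].T+c['T'][:3,3]).reshape(384,512,3)
E
python3 - <<'E'
from h import *
for n in('top','scene'):
    c=grab(n); cv2.imwrite(f'pics/{n}1.png',cv2.resize(c['color'][:,:,::-1],(800,600),interpolation=cv2.INTER_CUBIC)); print(n,c['T'].round(3),c['camera_matrix'],c['k1'])
print(manip.read_state())
E
```

```text
pics
top [[-3.00000e-03 -9.92000e-01  1.27000e-01  3.81359e+02]
 [-1.00000e+00  0.00000e+00 -1.90000e-02  1.37800e+01]
 [ 1.90000e-02 -1.27000e-01 -9.92000e-01  1.48099e+03]
 [ 0.00000e+00  0.00000e+00  0.00000e+00  1.00000e+00]] [[428.16576203   0.         257.40186073]
 [  0.         428.16576203 201.03030062]
 [  0.           0.           1.        ]] -0.00012675027335224464
scene [[ 3.090000e-01  7.000000e-01 -6.440000e-01  1.222185e+03]
 [ 9.510000e-01 -2.300000e-01  2.070000e-01 -1.971690e+02]
 [-3.000000e-03 -6.760000e-01 -7.370000e-01  8.241590e+02]
 [ 0.000000e+00  0.000000e+00  0.000000e+00  1.000000e+00]] [[391.17180152   0.         251.57004409]
 [  0.         391.17180152 186.53221898]
 [  0.           0.           1.        ]] -0.02626169883491567
{'clock': 0.1, 'joints': array([ 1.16939782e+00,  3.00411271e-01,  1.52150290e+00,  2.61104608e-06,
        1.32072428e+00, -6.65846927e-02]), 'qd': array([ 0.00058754, -0.00048426, -0.00205678, -0.00099116, -0.00258328,
        0.00106597]), 'effort': array([ 1.88932463e-03, -5.32643294e+01, -3.53286302e+01,  7.09795696e-02,
        2.35811033e-02, -5.70783664e-05]), 'eef_pos': array([180.62815347, 519.24378739, 204.95222745]), 'eef_rot': array([-3.14054934e+00, -7.21060360e-05,  2.80677816e+00]), 'wrist_force': array([-0.00827886, -0.16314955,  0.3684001 ]), 'moment': array([-0.00615163,  0.01311333,  0.0016752 ]), 'finger_force': 0.0, 'finger_gap': 94.02234504028627}
```

View pics/top1.png

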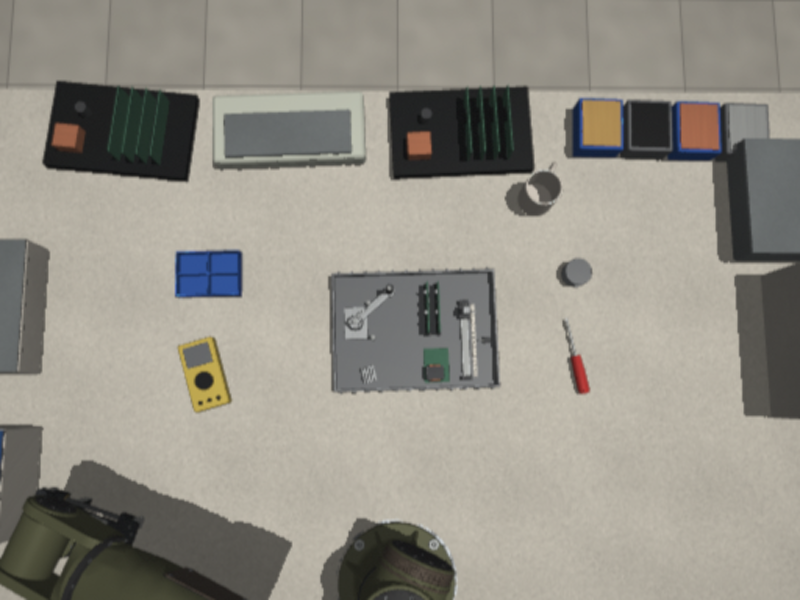

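View pics/scene1.png

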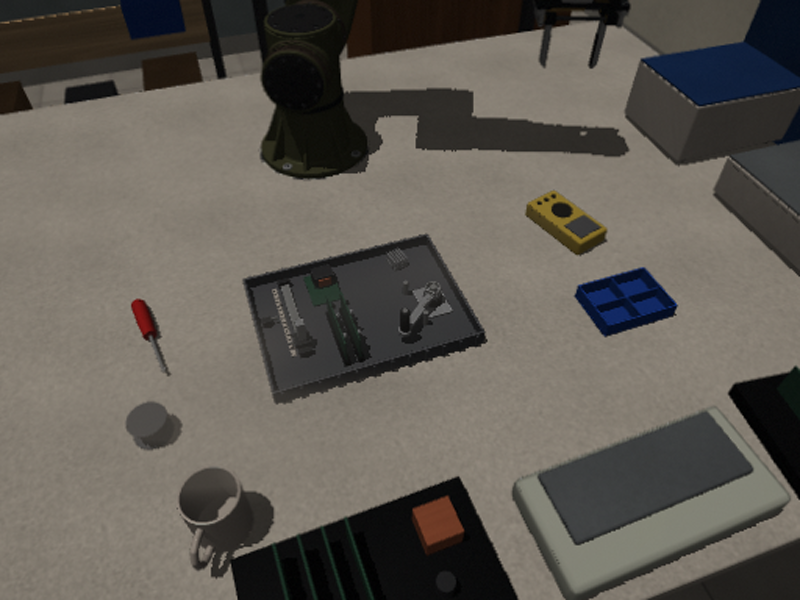

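The top view shows the chassis at (330–498, 270–390), with the slide post near (461, 312), the clip near (487, 340), the roller near (389, 289) and the pivot near (354, 322). The loose heatsink and transformer lie near the front edge. I'll zoom in on both views.

Run:
```python
from h import *
c=load('top'); a=c['color'][168:254,206:324,::-1]
cv2.imwrite('pics/top2.png',cv2.resize(a,None,fx=6.7,fy=6.7,interpolation=cv2.INTER_CUBIC))
c=load('scene'); a=c['color'][148:260,154:314,::-1]
cv2.imwrite('pics/scene2.png',cv2.convertScaleAbs(cv2.resize(a,None,fx=5,fy=5,interpolation=cv2.INTER_CUBIC),alpha=1.6))
```

```text
(no output)
```

View pics/top2.png

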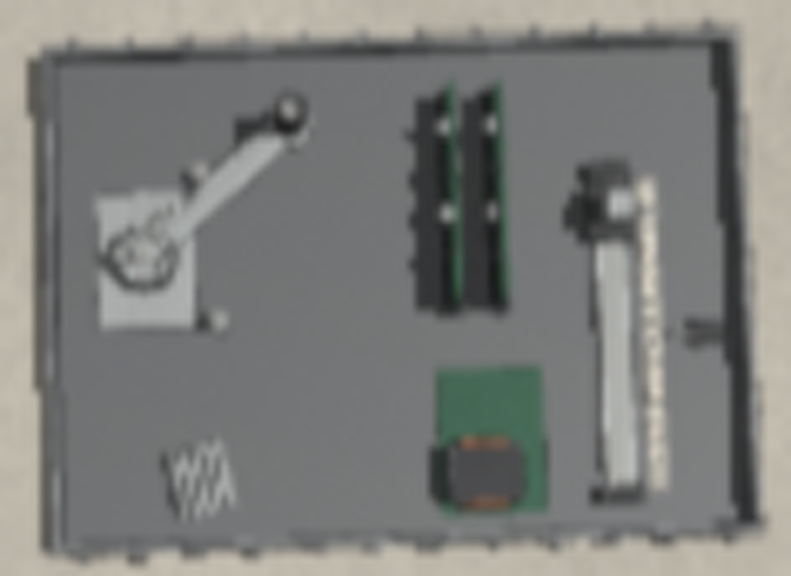

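View pics/scene2.png

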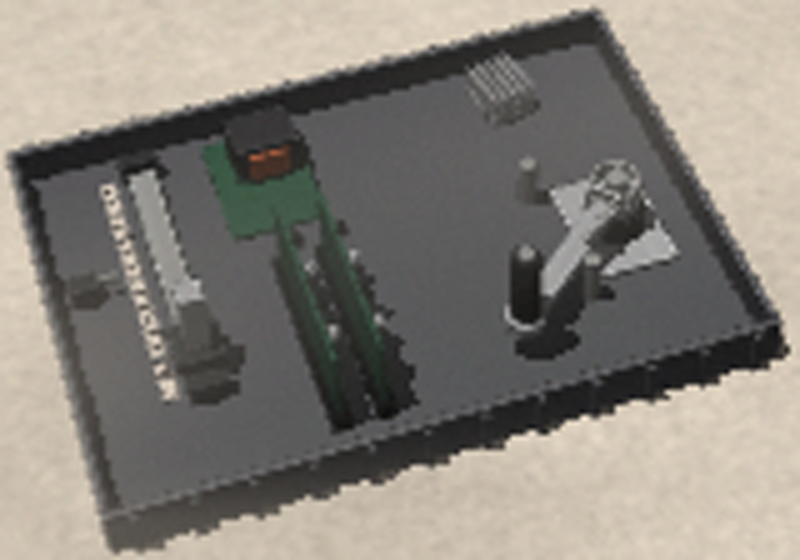

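The zoomed top view shows the post top at about (620, 204), the clip block at (703, 333) with its tip near (672, 333), the roller top at (289, 108), the pivot at (145, 250), and the front stop post at (215, 320). The zoomed scene view shows the clip tip at (118, 283) and the post top at (190, 290).

```bash
cat > meas.py <<'E'
from h import *
T=lambda x,y:(206+(x+.5)/6.7-.5,168+(y+.5)/6.7-.5)
S=lambda x,y:(154+(x+.5)/5-.5,148+(y+.5)/5-.5)
E
python3 - <<'E'
from meas import *
t=load('top');s=load('scene')
R=None
for n,c in(('top',t),('scene',s)):
    P=cloud(c).reshape(-1,3); P=P[(P[:,0]>300)&(P[:,0]<750)&(abs(P[:,1])<280)]
    w=P[(P[:,2]>12)&(P[:,2]<36)]
    rect=cv2.minAreaRect(w[:,:2].astype(np.float32)); print(n,rect)
    f=P[(P[:,2]>55)]; 
    print('z floor',np.median(P[(P[:,2]<12)][:,2]))
    for l,(x,y) in dict(post=at_z(t,T(620,204),67)[0,:2],roll=at_z(t,T(289,108),82)[0,:2]).items() if 0 else [(k,at_z(t,T(*p),z)[0,:2]) for k,p,z in(('post',(620,204),67),('roll',(289,108),82))]:
        q=P[(np.hypot(P[:,0]-x,P[:,1]-y)<25)&(P[:,2]>55)]; print(l,len(q),q.mean(0),q.min(0),q.max(0))
for k,p,z in(('post',(620,204),67),('roll',(289,108),82),('pivot',(145,252),49),('cliptip',(674,333),15),('clipblk',(703,333),17),('stop',(219,320),45),('rail f',(618,490),15),('rail r',(612,235),15),('railtopR',(640,480),15),('TR',(740,28),30),('BR',(762,522),30),('BL',(48,553),30),('TL',(30,55),30)): print('T',k,at_z(t,T(*p),z)[0].round(1))
for k,p,z in(('post',(190,288),67),('roll',(527,252),82),('cliptip',(120,282),15),('clipblk',(90,285),17),('BR',(10,155),30),('BL',(598,12),30),('TL',(785,325),30),('TR',(105,517),30)): print('S',k,at_z(s,S(*p),z)[0].round(1))
E
```

```text
top ((516.4007568359375, 3.9820098876953125), (472.5279235839844, 314.3309326171875), 89.52598571777344)
z floor 2.2053359702319995
post 20 [ 571.67424454 -149.54709378   66.2830745 ] [ 566.21545896 -156.50131535   59.66012596] [ 577.5307166  -142.97031736   74.43584212]
roll 22 [615.12964412  14.38486412  81.091242  ] [608.48569083   7.41535838  69.00288071] [622.07873498  20.70879155  88.42097319]
scene ((536.547607421875, -40.15081787109375), (271.84039306640625, 361.0141906738281), 1.58089280128479)
z floor 0.43744770763225915
post 42 [ 578.30419444 -149.58966644   63.82206029] [ 567.08783937 -156.27073663   55.05008786] [ 584.59170944 -142.52094946   68.58000403]
roll 60 [623.07328733  13.75758989  74.16792429] [612.65182366   7.13523413  55.92541745] [628.2288672   22.05685201  86.82113442]
T post [ 573.2 -149.9   67. ]
T roll [619.1  15.1  82. ]
T pivot [551.4  87.4  49. ]
T cliptip [ 513.3 -182.7   15. ]
T clipblk [ 513.1 -197.3   17. ]
T stop [517.4  50.3  45. ]
T rail f [ 433.  -152.7   15. ]
T rail r [ 564.1 -151.5   15. ]
T railtopR [ 438.1 -164.    15. ]
T TR [ 669.8 -217.6   30. ]
T BR [ 416.2 -223.5   30. ]
T BL [401.6 136.   30. ]
T TL [655.4 147.9  30. ]
S post [ 574.3 -147.8   67. ]
S roll [616.7  17.   82. ]
S cliptip [ 513.8 -179.5   15. ]
S clipblk [ 512.6 -195.3   17. ]
S BR [ 415.2 -221.4   30. ]
S BL [406.6 134.1  30. ]
S TL [663.6 143.2  30. ]
S TR [ 670.4 -214.4   30. ]
```

```bash
cat > goto.py <<'E'
import sys
from h import *
from scipy.spatial.transform import Rotation as Ro
x,y,z,yaw=map(float,sys.argv[1:5]); st=manip.read_state()
R=Ro.from_euler('xyz',st['eef_rot']); d=R.inv().apply(np.array([x,y,z])-st['eef_pos'])/40
G=Ro.from_euler('xyz',[np.pi,0,yaw]); print('total tool shift/40',d.round(3),'turn/pi',((R.inv()*G).as_rotvec()/np.pi).round(4),'pos',st['eef_pos'].round(1),'rot',st['eef_rot'].round(4),'F',st['wrist_force'].round(1),'gap',round(st['finger_gap'],1),st['finger_force'],'t',st['clock'])
print('turned: shift',(G.inv().apply(np.array([x,y,z])-st['eef_pos'])/40).round(3))
E
python3 -m creep '0 0 0 0 0 .0481;0 0 0 0 0 .0481;0 0 0 0 0 .0481;0 0 0 0 0 .0481;0 0 0 0 0 .0481;0 0 0 0 0 .0481;0 0 0 0 0 .0481;0 0 0 0 0 .0481;0 0 0 0 0 0' 0.5
python3 goto.py 573.5 -149.5 120 1.599
```

```text
clock: 1.23
eef_pos: [180.7, 519.4, 205.2]
eef_rot: [-3.141, 0.0, 1.599]
wrist_force: [-0.5, -0.4, 0.3]
finger_gap: 46.9
finger_force: 0.0
total tool shift/40 [-16.989   9.349   2.135] turn/pi [-0.0001  0.0001 -0.0001] pos [180.7 519.4 205.2] rot [-3.1414e+00  5.0000e-04  1.5988e+00] F [-0.5 -0.4  0.3] gap 46.9 0.0 t 1.225
turned: shift [-16.992   9.345   2.13 ]
```

```bash
python3 -m creep '-.9 .49 0 0 0 0;-.9 .49 0 0 0 0;-.9 .49 0 0 0 0;-.9 .49 0 0 0 0;-.9 .49 0 0 0 0;-.9 .49 0 0 0 0;-.9 .49 0 0 0 0;-.9 .49 0 0 0 0;-.9 .49 0 0 0 0;-.9 .49 0 0 0 0;-.9 .49 0 0 0 0;-.9 .49 0 0 0 0;-.9 .49 0 0 0 0;-.9 .49 0 0 0 0;-.9 .49 0 0 0 0;-.9 .49 0 0 0 0;-.9 .49 0 0 0 0;-.9 .49 0 0 0 0;-.79 .53 0 0 0 0;0 0 0 0 0 0'
python3 goto.py 573.5 -149.5 120 1.599
python3 goto.py 573.5 -149.5 37 1.599
```

```text
clock: 3.72
eef_pos: [573.4, -151.4, 204.5]
eef_rot: [-3.14, -0.0, 1.6]
wrist_force: [0.5, 0.0, -0.6]
finger_gap: 46.8
finger_force: 0.0
total tool shift/40 [0.047 0.007 2.113] turn/pi [-0.0004 -0.0001  0.0002] pos [ 573.4 -151.4  204.5] rot [-3.1405e+00 -3.0000e-04  1.5996e+00] F [ 0.5  0.  -0.6] gap 46.8 0.0 t 3.725
turned: shift [0.048 0.004 2.113]
total tool shift/40 [0.046 0.009 4.188] turn/pi [-0.0004 -0.0001  0.0002] pos [ 573.4 -151.4  204.5] rot [-3.1405e+00 -3.0000e-04  1.5996e+00] F [ 0.5  0.  -0.6] gap 46.8 0.0 t 3.725
turned: shift [4.800e-02 4.000e-03 4.188e+00]
```

```bash
python3 -m creep '.04 0 .5 0 0 0;0 0 .5 0 0 0;0 0 .5 0 0 0;0 0 .5 0 0 0;0 0 .5 0 0 0;0 0 .5 0 0 0;0 0 .5 0 0 0;0 0 .3 0 0 0;0 0 .2 0 0 0;0 0 .18 0 0 0;0 0 0 0 0 0'
python3 -m creep '0 0 0 0 0 0;0 0 0 0 0 0;0 0 0 0 0 0;0 0 0 0 0 0;0 0 0 0 0 0' 1 30
python3 goto.py 573.5 -149.5 37 1.599
```

```text
clock: 5.1
eef_pos: [572.9, -148.1, 38.0]
eef_rot: [-3.141, -0.0, 1.598]
wrist_force: [-0.6, 0.0, -0.8]
finger_gap: 47.0
finger_force: 0.0
clock: 5.72
eef_pos: [573.1, -148.2, 38.4]
eef_rot: [3.141, 0.0, 1.598]
wrist_force: [0.8, 0.4, 0.2]
finger_gap: 14.2
finger_force: 30.0
total tool shift/40 [-0.033  0.008  0.035] turn/pi [ 0.0002  0.0001 -0.0003] pos [ 573.1 -148.2   38.4] rot [3.1411e+00 2.0000e-04 1.5979e+00] F [0.8 0.4 0.2] gap 14.2 30.000168085098267 t 5.725
turned: shift [-0.033  0.008  0.035]
```

```bash
python3 -m creep '0 -.1 0 0 0 0;0 -.15 0 0 0 0;0 -.15 0 0 0 0;0 -.15 0 0 0 0;0 -.15 0 0 0 0;0 -.15 0 0 0 0;0 -.15 0 0 0 0;0 -.15 0 0 0 0;0 -.15 0 0 0 0;0 -.11 0 0 0 0;0 -.1 0 0 0 0;0 0 0 0 0 0;0 0 0 0 0 0'
python3 - <<'E'
from meas import *
for n,(a,b,e,f) in dict(top=(185,245,285,325),scene=(155,225,150,220)).items():
    c=grab(n); cv2.imwrite(f'pics/{n}3.png',cv2.convertScaleAbs(cv2.resize(c['color'][a:b,e:f,::-1],None,fx=8,fy=8,interpolation=cv2.INTER_CUBIC),alpha=1.5))
a=cv2.imread('pics/top3.png');b=cv2.imread('pics/scene3.png')
o=np.zeros((560,900,3),np.uint8);o[:a.shape[0],:a.shape[1]]=a;o[:,330:330+b.shape[1]]=b
cv2.imwrite('pics/both3.png',o[:,:800])
st=manip.read_state();print(st['eef_pos'],st['wrist_force'],st['clock'])
E
```

```text
clock: 7.35
eef_pos: [512.1, -149.9, 38.4]
eef_rot: [-3.14, -0.0, 1.598]
wrist_force: [-2.4, -1.7, 6.3]
finger_gap: 13.8
finger_force: 30.0
[ 512.09694736 -149.89376915   38.35788565] [-2.76641514 -1.87915841  6.35197701] 7.45
```

View pics/both3.png

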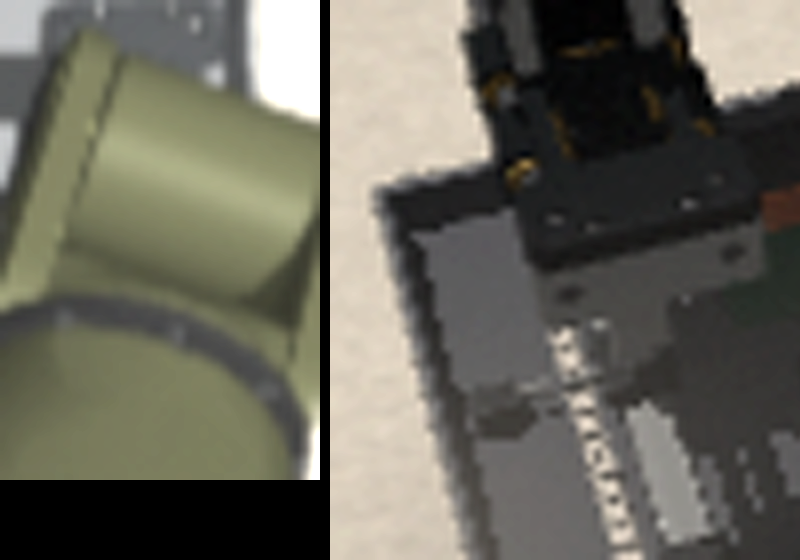

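The top view is blocked by the arm. In the scene crop the clip is at (505, 410), and its tip runs at about (540, 385) into the slide's pointer near (570, 385), so they look close to aligned. I'll let go, rise and check.

```bash
python3 -m creep '0 0 0 0 0 0;0 0 0 0 0 0;0 0 0 0 0 0;0 0 -.3 0 0 0;0 0 -.6 0 0 0;0 0 -.6 0 0 0;0 0 -.6 0 0 0;0 0 -.6 0 0 0;0 0 -.4 0 0 0;.9 0 0 0 0 0;.9 0 0 0 0 0;.9 0 0 0 0 0;.9 0 0 0 0 0;.9 0 0 0 0 0;0 0 0 0 0 0' 0.55
python3 - <<'E'
from meas import *
t=grab('top');s=grab('scene')
a=cv2.resize(t['color'][185:245,285:325,::-1],None,fx=9,fy=9,interpolation=cv2.INTER_CUBIC)
b=cv2.resize(s['color'][175:225,160:208,::-1],None,fx=9,fy=9,interpolation=cv2.INTER_CUBIC)
o=np.zeros((540,800,3),np.uint8);o[:540,:360]=a;o[:450,366:366+432]=b[:,:]
cv2.imwrite('pics/both4.png',cv2.convertScaleAbs(o,alpha=1.5))
st=manip.read_state();print(st['eef_pos'],st['wrist_force'],st['clock'])
E
```

```text
clock: 9.32
eef_pos: [507.5, 31.8, 162.5]
eef_rot: [-3.142, -0.0, 1.601]
wrist_force: [0.3, -1.1, 0.2]
finger_gap: 42.5
finger_force: 0.0
[507.67360121  29.96198442 162.38292386] [ 0.04332389 -0.42191635 -0.51104766] 9.425
```

View pics/both4.png

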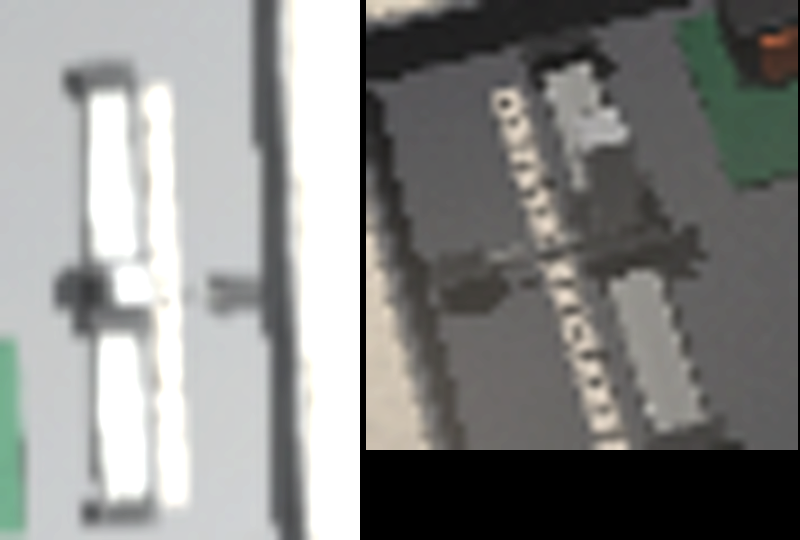

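The scene half shows the pointer and clip tip as one nearly continuous line, from (480, 262) to (555, 243). In the top half the post top is at (130, 285) and the clip at (235, 291). I'll warp both views onto the pointer plane for a finer check.

Run:
```python
from meas import *
yaw=.028; e=np.array([np.cos(yaw),np.sin(yaw)]); n=np.array([-e[1],e[0]])
o0=np.array([512,-150.])
# rows: chassis x from +30 to -30, cols: chassis y from +12 to -60 ; 0.2mm px
X,Y=np.meshgrid(np.arange(12,-58,-.18),np.arange(25,-25,-.18)); 
def warp(c,z):
    W=np.stack([o0[0]+Y*e[0]+X*n[0],o0[1]+Y*e[1]+X*n[1],np.full_like(X,z)],-1)
    p=(W-c['T'][:3,3])@c['T'][:3,:3]; s=p[...,:2]/p[...,2:]; s=s*(1+c['k1']*(s**2).sum(-1,keepdims=True))
    K=c['camera_matrix']; m=(s*[K[0,0],K[1,1]]+[K[0,2],K[1,2]]).astype(np.float32)
    return cv2.remap(c['color'][:,:,::-1],m[...,0],m[...,1],cv2.INTER_CUBIC)
a=warp(load('top'),15);b=warp(load('scene'),15)
print(a.shape)
b=cv2.convertScaleAbs(b,alpha=2)
for im in(a,b):
    for k in range(0,im.shape[0],28): im[k,:6]=(0,0,255)
    im[im.shape[0]//2,:12]=(0,255,0)
cv2.imwrite('pics/w5.png',np.hstack([a,b]))
# row profiles between clip and ruler (gray), by chassis y
for nm,im in(('top',a),('scene',b)):
    g=im.mean(2)
    for y0 in range(-18,-48,-4):
        j=int((12-y0)/.18); pr=g[:,j-5:j+6].mean(1)[::11]; print(nm,y0,pr.astype(int))
print(np.arange(25,-25,-.18)[::11].round(0))
```

```text
(278, 389, 3)
top -18 [190 192 182 167 160 166 183 186 173 165 163 164 164 159 156 158 158 155
 153 153 156 161 166 170 170 168]
top -22 [213 218 207 192 186 191 207 206 187 174 171 176 175 157 155 173 195 209
 205 197 196 202 213 217 216 215]
top -26 [164 165 165 166 170 174 175 174 171 169 169 166 165 166 170 175 178 175
 169 164 161 165 172 174 171 168]
top -30 [137 136 136 136 137 137 137 136 136 135 133 126 122 121 126 133 136 136
 136 135 135 135 136 136 136 136]
top -34 [135 135 135 134 134 134 134 134 134 134 133 131 129 128 129 132 134 135
 135 135 136 135 135 135 136 136]
top -38 [135 135 135 135 135 135 135 132 125 115 108 110 117 113 110 112 120 130
 136 136 136 136 136 136 137 137]
top -42 [135 134 135 135 136 135 136 131 119  98  81  81  93  92  88  88 100 117
 131 135 137 137 136 136 136 136]
top -46 [135 135 135 136 136 136 137 132 123 105  89  82  85  82  84  90 105 120
 132 135 137 137 137 137 137 137]
scene -18 [186 169 169 181 173 166 152 156 206 223 204 184 149 122 136 185 207 184
 180 203 207 194 174 171 182 203]
scene -22 [228 127 146 242 255 254 188 140 203 25
[... 202 characters left out ...]
6 136 135 136 136 136 124  97  95 125 133 122 125 136 145 151 143
 128 126 128 128 129 129 127 124]
scene -34 [136 137 138 137 135 136 137 136 122 117 128 133 121 114 131 154 152 135
 130 131 130 129 130 129 127 127]
scene -38 [138 138 136 136 135 137 137 120  96  85  90 107 111  97 116 160 168 140
 128 132 132 130 130 131 130 129]
scene -42 [137 139 140 139 139 133 107  83  81  84  83  85  93 106 110 114 112 111
 115 124 130 132 131 130 128 128]
scene -46 [141 140 138 142 138 109  83  82  84  83  81  80  90 103 105 100  96 100
 118 133 133 130 128 128 128 128]
[ 25.  23.  21.  19.  17.  15.  13.  11.   9.   7.   5.   3.   1.  -1.
  -3.  -5.  -7.  -9. -11. -13. -15. -17. -19. -21. -23. -24.]
```

View pics/w5.png

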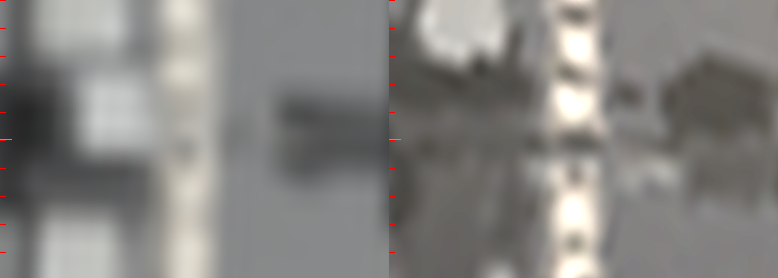

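Run:
```python
from meas import *
yaw=.028; e=np.array([np.cos(yaw),np.sin(yaw)]); n=np.array([-e[1],e[0]])
o0=np.array([512,-150.])
X,Y=np.meshgrid(np.arange(20,-60,-.5),np.arange(30,-30,-.5)) 
def warp(c,z):
    W=np.stack([o0[0]+Y*e[0]+X*n[0],o0[1]+Y*e[1]+X*n[1],np.full_like(X,z)],-1)
    p=(W-c['T'][:3,3])@c['T'][:3,:3]; s=p[...,:2]/p[...,2:]; s=s*(1+c['k1']*(s**2).sum(-1,keepdims=True))
    K=c['camera_matrix']; m=(s*[K[0,0],K[1,1]]+[K[0,2],K[1,2]]).astype(np.float32)
    return cv2.remap(c['color'],m[...,0],m[...,1],cv2.INTER_LINEAR)
o=np.zeros((600,800,3),np.uint8)
for i,nm in enumerate(('top','scene')):
    c=load(nm); P=cloud(c).reshape(-1,3); q=P[(abs(P[:,0]-480)<40)&(abs(P[:,1]+0)<35)]; print(nm,'floor',np.median(q[:,2])); q=P[(abs(P[:,0]-350)<40)&(abs(P[:,1]+100)<50)]; print('bench',np.median(q[:,2]))
    for j,z in enumerate((67,17)):
        w=warp(c,z)[:,:,::-1]; w=cv2.convertScaleAbs(w,alpha=1.0 if i==0 else 1.6)
        w=cv2.resize(w,None,fx=2.5,fy=2.5,interpolation=cv2.INTER_NEAREST)
        for k in range(-30,31,5): cv2.line(w,(0,int((30-k)*5)),(399 if k==0 else 6,int((30-k)*5)),(0,0,255),1)
        for k in range(-60,21,5): cv2.line(w,(int((20-k)*5),0),(int((20-k)*5),6),(0,0,255),1)
        o[i*300:i*300+300,j*400:j*400+400]=w
cv2.imwrite('pics/w6.png',o)
```

```text
top floor 467.7645788572926
bench 0.4320073289438824
scene floor 358.4506282579653
bench -0.367625230898625
```

View pics/w6.png

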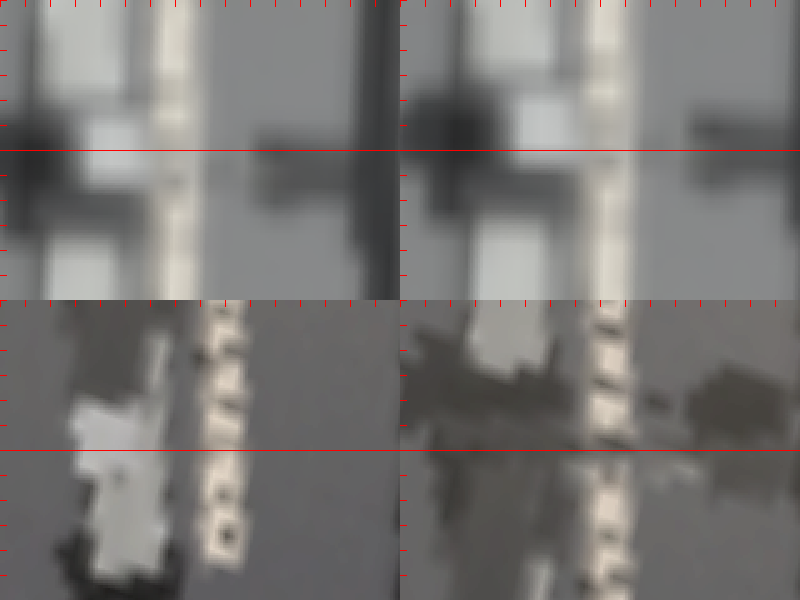

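The rectified views show the pointer and the clip tip collinear. In the scene warp the shaded edges both lie at −1 mm from y = −18 to −38, and in the top warp the post and clip centres agree within about 0.5 mm. The slide is done, so next is the roller.

```bash
python3 -m creep '0 0 0 0 0 -.046;0 0 0 0 0 -.046;0 0 0 0 0 -.046;0 0 0 0 0 -.046;0 0 0 0 0 -.046;0 0 0 0 0 0'
python3 goto.py 618 16 47 2.32
```

```text
clock: 10.18
eef_pos: [507.7, 29.2, 162.3]
eef_rot: [-3.141, 0.0, 2.318]
wrist_force: [0.0, 0.4, -0.8]
finger_gap: 42.4
finger_force: 0.0
total tool shift/40 [-2.116  1.798  2.882] turn/pi [-0.      0.     -0.0005] pos [507.7  29.2 162.3] rot [-3.1414  0.      2.3184] F [ 0.   0.4 -0.8] gap 42.4 0.0 t 10.175
turned: shift [-2.119  1.794  2.882]
```

```bash
python3 -m creep '-.53 .45 0 0 0 0;-.53 .45 0 0 0 0;-.53 .45 0 0 0 0;-.53 .45 0 0 0 0;0 0 0 0 0 0;0 0 .5 0 0 0;0 0 .5 0 0 0;0 0 .5 0 0 0;0 0 .5 0 0 0;0 0 .4 0 0 0;0 0 .3 0 0 0;0 0 .18 0 0 0;0 0 0 0 0 0'
python3 -m creep '0 0 0 0 0 0;0 0 0 0 0 0;0 0 0 0 0 0;0 0 0 0 0 0' 1 30
python3 goto.py 618 16 47 2.32
```

```text
clock: 11.8
eef_pos: [618.1, 17.1, 46.9]
eef_rot: [-3.141, -0.0, 2.32]
wrist_force: [-0.3, 0.3, -0.1]
finger_gap: 42.3
finger_force: 0.0
clock: 12.3
eef_pos: [617.3, 16.1, 47.3]
eef_rot: [-3.139, -0.0, 2.32]
wrist_force: [-8.4, -7.6, 5.9]
finger_gap: 15.5
finger_force: 30.0
total tool shift/40 [-0.013  0.01   0.007] turn/pi [-0.0008 -0.0001  0.0001] pos [617.3  16.1  47.3] rot [-3.1389e+00 -4.0000e-04  2.3202e+00] F [-8.4 -7.6  5.9] gap 15.5 30.001547634601593 t 12.3
turned: shift [-0.013  0.01   0.007]
```

```bash
python3 -m creep '.018 -.299 0 0 0 .0382;.018 -.299 0 0 0 .0382;.018 -.299 0 0 0 .0382;.018 -.299 0 0 0 .0382;.018 -.299 0 0 0 .0382;.018 -.299 0 0 0 .0382;.018 -.299 0 0 0 .0382;.018 -.299 0 0 0 .0382;.018 -.299 0 0 0 .0382;0 0 0 0 0 0;0 0 0 0 0 0'
python3 goto.py 507 -2 47 1.12
```

```text
clock: 13.68
eef_pos: [518.5, -3.8, 47.4]
eef_rot: [3.139, -0.001, 1.24]
wrist_force: [5.9, 3.7, -3.6]
finger_gap: 15.4
finger_force: 30.0
total tool shift/40 [-0.051 -0.287  0.009] turn/pi [ 0.0007 -0.0004  0.0384] pos [518.5  -3.8  47.4] rot [ 3.1395e+00 -1.2000e-03  1.2405e+00] F [ 5.9  3.7 -3.6] gap 15.4 30.002260208129883 t 13.675
turned: shift [-0.085 -0.279  0.01 ]
```

```bash
python3 -m creep '.001 -.075 0 0 0 .0095;.001 -.075 0 0 0 .0095;.001 -.075 0 0 0 .0095;0 0 0 0 0 0;0 0 0 0 0 0'
python3 -m creep '.001 -.04 0 0 0 .005;0 0 0 0 0 0;0 0 0 0 0 0'
python3 -m creep '.001 -.03 0 0 0 .004;0 0 0 0 0 0;0 0 0 0 0 0'
```

```text
clock: 14.3
eef_pos: [510.4, -0.5, 47.4]
eef_rot: [3.139, -0.002, 1.151]
wrist_force: [7.8, 4.2, -5.0]
finger_gap: 15.1
finger_force: 30.0
clock: 14.68
eef_pos: [508.9, 0.1, 47.4]
eef_rot: [3.139, -0.002, 1.135]
wrist_force: [8.6, 3.3, -5.3]
finger_gap: 15.4
finger_force: 30.0
clock: 15.05
eef_pos: [507.9, 0.6, 47.4]
eef_rot: [3.139, -0.002, 1.123]
wrist_force: [7.8, 3.9, -4.8]
finger_gap: 15.4
finger_force: 30.0
```

```bash
python3 -m creep '0 -.03 0 0 0 .0035;0 0 0 0 0 0;0 0 0 0 0 0'
python3 -m creep '0 -.03 0 0 0 0;0 0 0 0 0 0;0 0 0 0 0 0'
python3 -m creep '0 -.03 0 0 0 0;0 0 0 0 0 0;0 0 0 0 0 0'
```

```text
clock: 15.42
eef_pos: [506.9, 1.1, 47.4]
eef_rot: [3.139, -0.002, 1.112]
wrist_force: [7.9, 2.8, -5.2]
finger_gap: 15.6
finger_force: 30.0
clock: 15.8
eef_pos: [506.3, 1.5, 47.5]
eef_rot: [3.138, -0.002, 1.111]
wrist_force: [11.9, 2.4, -8.1]
finger_gap: 15.3
finger_force: 30.0
clock: 16.18
eef_pos: [505.9, 1.7, 47.5]
eef_rot: [3.136, -0.002, 1.111]
wrist_force: [18.4, -0.4, -12.4]
finger_gap: 15.4
finger_force: 30.0
```

The force climbs from 8 to 18 N with almost no motion, so the arm is on its stop. A last check of the scene:

```bash
python3 -m creep '0 0 0 0 0 0;0 0 0 0 0 0;0 0 0 0 0 0;0 0 0 0 0 0'
python3 - <<'E'
from h import *
c=grab('scene'); cv2.imwrite('pics/end.png',cv2.convertScaleAbs(cv2.resize(c['color'][148:260,154:314,::-1],None,fx=5,fy=5,interpolation=cv2.INTER_CUBIC),alpha=1.6))
E
```

```text
clock: 16.68
eef_pos: [506.0, 1.7, 47.5]
eef_rot: [3.136, -0.002, 1.111]
wrist_force: [18.3, -0.5, -13.4]
finger_gap: 15.4
finger_force: 30.0
```

View pics/end.png

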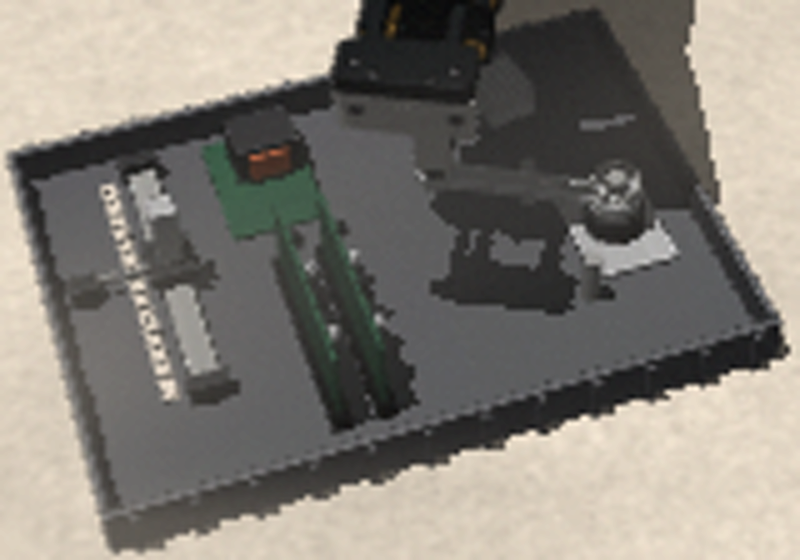

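The end view shows the roller arm forward against its stop at (530, 180) with the fingers on the roller near (435, 170). The slide pointer and clip tip are in line at (118, 275), and the transformer is unmoved.

```bash
python3 -c "
from cell import manip
print(manip.sign_off())"
```

```text
the job is handed in; nothing more can be done
None
```

I handed the job in at about 17 s. The slide is released with its pointer in line with the clip tip, within about 1 mm in the images, and the fingers are holding the roller arm forward, pressed firmly against its front stop.

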